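# Load the turning mandrel and nip up its end cap

### The job

Load the turning mandrel: thread the thin square spacer onto the horizontal rod first, then the longer square blank, then the eight-sided metal end cap. Push the pack along the rod by feel until its sprung sleeve just gives way, so that the pack stays squeezed between sleeve and cap when you let go; the sleeve has only a few millimetres of give, so be gentle, never ram anything onto the rod or drive the sleeve hard to its end. Leave the other things on the bench where they are.

Things in the scene. Friction and masses are not known exactly. Their poses are not given: they have to be found in the camera images.
- mandrel: Mandrel fixed to the bench: grey headstock block 60 x 64 x 100 mm high with a steel rod of 16 mm diameter standing out level, far end free. Origin: under the block's middle, on the bench. Local x runs along the rod to its free end, z up; rod axis at y = 0, z = 80 mm. Block face at x = 30 mm; rod 16 mm thick to x = 175 mm, then tapering to 6 mm at the tip, x = 187 mm.
- rod_tip (a point): Centre of the rod's free tip, 80 mm above the bench.
- rod_root (a point): Where the rod leaves the block. A sprung steel sleeve (flange 32 mm across) rides on the rod here. Its flange face stands 30 to 48 mm out from this point when free: it differs from run to run and is not reported, so feel (or look) for it. It starts to give at 4 N, yields 4 mm while its force grows to 6 N, then meets a hard stop.
- leaf_mid (a point): Middle of a narrow leaf spring under the rod, 37 mm in from the tip, on the rod's underside. It stands 3.5 mm proud over 4 mm of length and slopes away over 20 mm towards the tip and 14 mm towards the block. A part sliding over it drags with about 6 to 10 N; this drag holds the end cap against the sleeve. Elsewhere parts slide with about 1 N.
- spacer: Spacer: pale wooden square block 40 x 40 mm, only 24 mm long, with a 18.5 mm through bore along its length (local x), 50 g. Origin: middle of the block, on the bore's axis, 20 mm above the bench at the start, bore level. Either end may go first.
- blank: Blank: pale wooden square block 40 x 40 mm, 46 mm long, with a 18.5 mm through bore along its length (local x), about 80 g. Origin: middle of the block, on the bore's axis, 20 mm above the bench at the start, bore level. Either end may go first.
- end_cap: End cap: eight-sided plain metal collar, 40 mm across flats, 28 mm long, with an eight-sided through bore 18.5 mm across flats along its length (local x), about 90 g. It stands on one flat, two other flats upright. Origin: its middle, on the bore's axis, 20 mm above the bench at the start, bore level. Either end may go first; the rod's tip may show through it.
- sanding_block: Bystander: rubber sanding block 52 x 68 x 24 mm. Leave alone.
- chuck_key: Bystander: black T-shaped chuck key 70 x 70 x 12 mm. Leave alone.
- mallet: Bystander: beech mallet 231 x 100 x 60 mm, behind the work. Leave alone.
- faceplate: Bystander: dark round lathe faceplate 80 mm across, 20 mm high. Leave alone.
Things that resemble listed ones, but are neither listed nor needed, are in the scene too. What is shaped like the blank but black is not meant.

How it is judged:
By the outcome, as a careful person would: the job done as asked, in the order asked, and still so for the second after the job is handed in, with the robot touching nothing.
It also fails if it takes over 72 s, if anything falls off the work surface, if the arm or the gripper's body presses on something with over 40 N, if the wrist force passes 120 N, or if a joint passes its speed limit or range.

### The arm

A 6-joint arm with a two-finger parallel gripper is mounted at the origin on a cart in front of the work surface, level with it; the furniture and walls round the work are solid. World frame = base frame: x ahead of the robot, y to its left, z up, the work surface at z = 0. Lengths are in m, angles in rad, forces in N, time in s.
With the tool pointing down it reaches from about 0.425 to 0.925 m from the base axis. Payload 12.5 kg.
Tool frame: the origin (TCP) lies on the centre line of the jaws, within the pads' length; the fingertips stand 11 mm ahead of it and the grasp point (between the pads) lies 8 mm behind it; z points along the fingers, y is the direction in which the jaws open and shut (so a half turn about z gives the same grasp; the last joint's range is limited). The gripper opens to 85 mm and grips with 20 to 120 N. Pads are 22 mm wide; open, the fingers measure 114 mm over their backs; the gripper's body (76 mm by 85 mm) begins 54 mm behind the grasp point. The pads swing forward as they close: fully open they stand 13 mm farther back than shut.
Start: joints at [-1.246, 0.491, 1.559, -0, 1.092, -0.106], TCP at [0.261, -0.568, 0.242] pointing down, gripper open.
Joint ranges: [-3.1, 3.1], [-0.84, 2.19], [0.05, 2.79], [-1.13, 4.28], [0.06, 2.93], [-2.69, 2.69]. Speed limits (rad/s): [2.22, 2.22, 2.79, 3.14, 3.14, 3.14].

### API

Orientations are given as a rotation vector (axis times angle).
In Python, from rig import reach, servo_line, goto_joints, let_go, close_gripper, pause, inverse_kinematics, get_state, snapshot, camera_params, PlanningError, finish_job, spot_in gives the robot as it stands. Calls block until the motion is done:
- reach(position, orientation): joint-space move of the TCP to a pose.
- servo_line(position, feed=0.15, rotation=None, threshold=None): straight line of the TCP; rotation=None keeps the orientation; feed is the mean speed in m/s. With threshold (N) it stops when the force on the tool has changed by that much, and returns True; else False.
- goto_joints(angles): joint-space move.
- let_go() and close_gripper(effort=None): open the fingers fully, or close them until they stop; effort is the grip in N (None keeps the last).
- pause(seconds).
- inverse_kinematics(position, orientation): joint angles nearest the present ones, or None.
- get_state(): the state.
- snapshot(name): name is "scene" or "top"; returns (picture, depth): 400x640x3 uint8, blue, green, red; 400x640 float32, m along the optical axis (not along the pixel's ray), 0 where there is no reading.
- camera_params(name): a dict with "K" (3x3 intrinsics, pixels), "origin" and "attitude" of the camera in the world. Camera axes: x right, y up, looking along -z (the intrinsics and any distortion apply to the point x, -y, -z); pixel columns grow to the right and rows downward; lengths in m; the calibration is good to about 2 mm. A picture is of the moment at which its call begins. camera_params takes no time and is no camera call.
A pose or a line that the arm cannot do raises PlanningError and nothing moves.
- finish_job(): hands the job in, once; it reports no verdict.
Trained networks look in the newest picture that a camera, given by its name, has taken for a name from the list of things; names that differ only in an ending like _2 or _b are one class to them, and where a whole thing is asked for, a point or a joint stands for the part that bears it (a point fixed in the world has none). Each returns a list of dicts, best first, with "score" (0 to 1); they miss things now and then, are a little off and sometimes report something else, mostly with a low value. They report only what shows in the picture. A call takes as long as a camera call. They do not tell look-alikes from the thing itself.
- spot_in(query, camera): "at" ([x, y, z] in m, in world coordinates, good to about 4 mm: the middle of the surface that is visible of it).
The state is a dict: "t": time; "joints": joint angles; "joint_velocities": joint speeds; "joint_torque": joint torques, N m; "eef_pos": TCP position; "tool_rot": TCP orientation; "wrist_force": force on the tool from outside, world axes, zero at the start; "wrist_torque": the same for the moment, N m; "grip_width": finger opening in m.
Only numpy, scipy, OpenCV 4.12 (cv2) and the standard library are available. Lean on these libraries where they do the work, as an engineer would, in place of code of your own. Each camera call takes 0.05 s, during which the arm holds its last target.

## Working session

There is one attempt and no reset: what is moved stays moved. The work goes in short steps, each a Python script; the robot and the scene stay as the last script left them, time stands still between calls to the robot, and variables do not carry over. Pictures are saved under pics/ and viewed, and the job is handed in when it is done.

```bash
ls; mkdir -p pics
python3 - <<'E'
from rig import *
import cv2,numpy as np
for c in ("scene","top"):
    p,d=snapshot(c); cv2.imwrite(f"pics/{c}0.png",p); np.save(f"pics/{c}0.npy",d)
    k=camera_params(c); print(c,k)
    for n in ["mandrel","spacer","blank","end_cap","rod_tip","rod_root","sanding_block","chuck_key","mallet","faceplate"]:
        print(n,[(np.round(r["at"],3).tolist(),round(r["score"],2)) for r in spot_in(n,c)])
print(get_state())
E
```

```text
pics
scene {'K': array([[516.4053611 ,   0.        , 315.38828233],
       [  0.        , 516.4053611 , 200.38699196],
       [  0.        ,   0.        ,   1.        ]]), 'origin': array([-0.29729495, -0.76614916,  0.82418019]), 'attitude': array([ 0.85513021, -0.45865237, -0.91705091])}
mandrel [([0.54, -0.479, 0.023], 0.87)]
spacer [([0.539, -0.48, 0.021], 0.74), ([0.417, -0.062, 0.026], 0.56)]
blank [([0.54, -0.007, 0.033], 0.95), ([0.432, 0.046, 0.031], 0.77), ([0.497, -0.098, 0.033], 0.6)]
end_cap [([0.414, -0.282, 0.03], 0.89)]
rod_tip [([0.538, -0.478, 0.017], 0.9), ([0.416, -0.064, 0.025], 0.32)]
rod_root [([0.54, -0.482, 0.019], 0.93)]
sanding_block [([0.334, -0.158, 0.022], 0.84), ([0.662, -0.328, 0.012], 0.54)]
chuck_key [([0.648, -0.098, 0.01], 0.42)]
mallet [([0.714, -0.221, 0.037], 0.84)]
faceplate [([0.664, -0.327, 0.01], 0.89)]
top {'K': array([[395.52270993,   0.        , 314.86205023],
       [  0.        , 395.52270993, 195.08280781],
       [  0.        ,   0.        ,   1.        ]]), 'origin': array([ 0.45001018, -0.21600532,  0.99730967]), 'attitude': array([ 
[... 522 characters left out ...]
0.327, 0.015], 0.93)]
{'t': 1.1, 'joints': array([-1.24558620e+00,  4.90899900e-01,  1.55886775e+00, -2.54053667e-05,
        1.09168792e+00, -1.05595668e-01]), 'joint_velocities': array([-0.00066048, -0.00048184, -0.00194174,  0.0001838 , -0.00040942,
        0.00086133]), 'joint_torque': array([-2.54701945e-04, -6.18286157e+01, -2.61835206e+01, -1.57082472e-04,
        4.74617573e-04, -1.90500663e-05]), 'eef_pos': array([ 0.26103041, -0.56791599,  0.24233813]), 'tool_rot': array([ 3.06885212e+00,  6.71475570e-01, -1.16039858e-05]), 'wrist_force': array([ 0.09706811, -0.05981396,  0.67913416]), 'wrist_torque': array([ 0.06174514,  0.00975889, -0.0468533 ]), 'grip_width': 0.0853889061381364}
```

View pics/scene0.png

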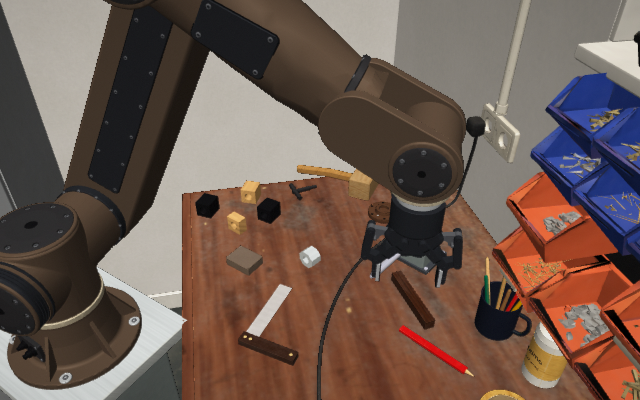

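View pics/top0.png

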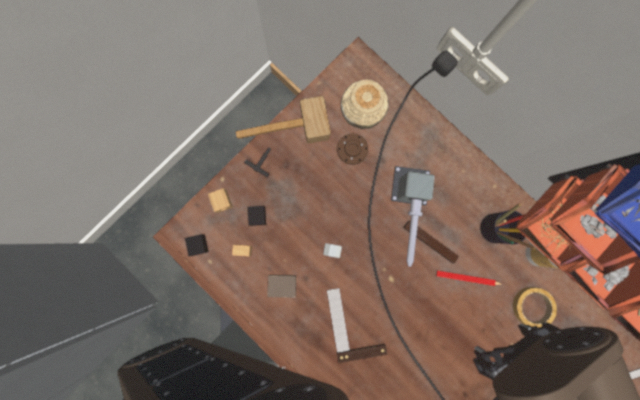

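Candidates, given as scene pixel / top pixel:
- **Spacer:** the pale short block at (237,222)/(241,251).
- **Blank:** the pale block at (250,190)/(219,200). The black look-alikes at (207,205)/(196,244) and (269,210)/(257,215) are rejected.
- **End cap:** the white-metal piece at (310,257)/(333,250).
- **Mandrel:** at top (413,185), with its rod ending near (410,263).

Next I'll take close crops and fit the geometry.

```bash
cat > h.py <<'E'
import numpy as np,cv2
from scipy.spatial.transform import Rotation as R
from rig import *
def cloud(c,d):
    k=camera_params(c);K=k["K"]
    v,u=np.mgrid[0:400,0:640]
    P=np.stack([(u-K[0,2])/K[0,0]*d,-(v-K[1,2])/K[1,1]*d,-d],-1)
    return P@R.from_rotvec(k["attitude"]).as_matrix().T+k["origin"]
def proj(c,X):
    k=camera_params(c);K=k["K"]
    p=(np.atleast_2d(X)-k["origin"])@R.from_rotvec(k["attitude"]).as_matrix()
    return np.stack([K[0,2]+K[0,0]*p[:,0]/-p[:,2],K[1,2]+K[1,1]*p[:,1]/p[:,2]],-1)
E
python3 - <<'E'
from h import *
ims=[cv2.imread("pics/top0.png"),cv2.imread("pics/scene0.png")]
def crop(im,u,v,w,s): return cv2.resize(im[v-w:v+w,u-w:u+w],(s,s),interpolation=cv2.INTER_CUBIC)
a=[crop(ims[0],u,v,22,260) for u,v in((241,251),(219,200),(333,250))]
b=[crop(ims[1],u,v,22,260) for u,v in((237,222),(250,190),(310,257))]
cv2.imwrite("pics/crops.png",np.vstack([np.hstack(a),np.hstack(b)]))
cv2.imwrite("pics/rod.png",cv2.resize(ims[0][150:280,350:480],(590,590),interpolation=cv2.INTER_CUBIC))
P=cloud("top",np.load("pics/top0.npy"))
bench=P[300:310,400:420].reshape(-1,3); print("bench z",np.median(P[240:280,280:300,2]),np.median(P[300:330,400:430,2]))
for n,(u,v) in dict(sp=(241,251),bl=(219,200),cap=(333,250)).items():
    Q=P[v-20:v+20,u-20:u+20]; m=(Q[...,2]>0.034)&(Q[...,2]<.05)
    q=Q[m][:,:2].astype(np.float32); r=cv2.minAreaRect(q*1000); print(n,m.sum(),q.mean(0),np.median(Q[m][:,2]),r)
# rod
Q=P[150:285,385:450]; z=Q[...,2]; m=(z>.07)&(z<.11); q=Q[m]
for lo in np.arange(.34,.62,.01):
    s=q[(q[:,0]>=lo)&(q[:,0]<lo+.01)]
    if len(s): print(round(lo,2),len(s),s[:,1].min().round(4),s[:,1].max().round(4),np.median(s[:,1]).round(4),s[:,2].max().round(4))
# cable heights
for u,v in((372,220),(380,150),(400,330),(390,100)): print(P[v-2:v+3,u-4:u+5,2].max())
E
```

```text
bench z -0.0004078602009734422 -0.0004976363382958593
sp 174 [ 0.42517054 -0.05266305] 0.039036969339050986 ((425.18963623046875, -52.672088623046875), (39.88494110107422, 24.069114685058594), 85.43424224853516)
bl 324 [0.54744375 0.00179377] 0.03915120511223935 ((547.4266967773438, 2.0552825927734375), (46.11909866333008, 40.54933547973633), 20.755178451538086)
cap 132 [ 0.4223126  -0.27202338] 0.0385856324048488 ((422.4353942871094, -271.0223388671875), (31.71190071105957, 27.626317977905273), 78.18058013916016)
0.38 7 -0.4481 -0.4411 -0.4456 0.0837
0.39 22 -0.4517 -0.44 -0.4451 0.089
0.4 35 -0.4556 -0.4394 -0.4455 0.0892
0.41 28 -0.4557 -0.4417 -0.4477 0.0891
0.42 35 -0.4587 -0.4425 -0.4485 0.0905
0.43 28 -0.4588 -0.4451 -0.4512 0.0898
0.44 28 -0.4622 -0.4459 -0.4512 0.0896
0.45 35 -0.4632 -0.4478 -0.4541 0.0895
0.46 27 -0.4624 -0.4489 -0.4547 0.0907
0.47 29 -0.4654 -0.4515 -0.4577 0.0889
0.48 32 -0.4649 -0.4512 -0.4574 0.09
0.49 28 -0.4688 -0.454 -0.4602 0.0902
0.5 62 -0.4775 -0.4476 -0.4613 0.0966
0.51 45 -0.4757 -0.4479 -0.4618 0.0943
0.52 43 -0.4753 -0.4533 -0.4628 0.0927
0.53 69 -0.4969 -0.4551 -0.4697 0.1004
0.54 118 -0.4991 -0.4381 -0.4652 0.1018
0.55 144 -0.5032 -0.4374 -0.468 0.1037
0.56 125 -0.5022 -0.4385 -0.4668 0.1043
0.57 123 -0.5055 -0.4403 -0.4693 0.1028
0.58 135 -0.5056 -0.4419 -0.472 0.1044
0.59 107 -0.5056 -0.4433 -0.4653 0.1032
0.6 11 -0.4764 -0.4457 -0.4516 0.1006
0.9973096749537268
0.008084232809925318
0.010542625601155597
0.9973096749537268
```

Run:
```python
import cv2
```

```text
(no output)
```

View pics/crops.png

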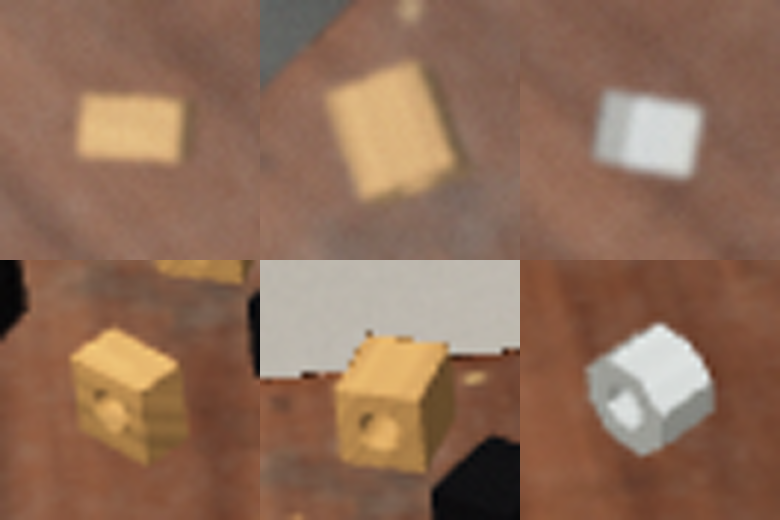

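View pics/rod.png

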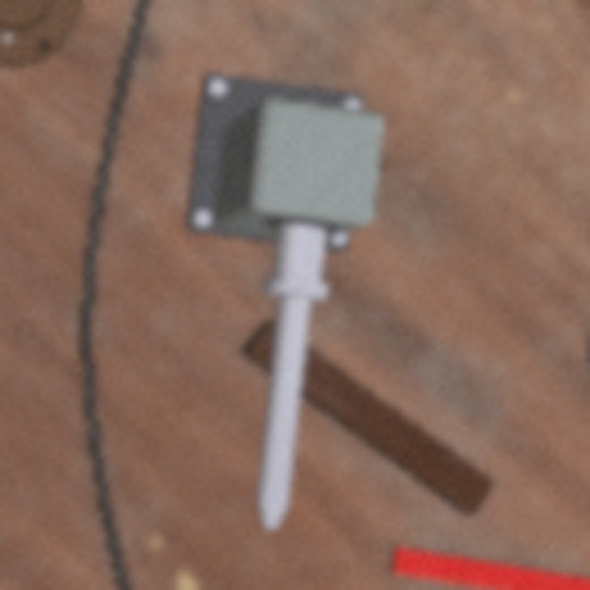

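```bash
cat >> h.py <<'E'
def rot(a): return (R.from_euler('z',a,degrees=True)*R.from_euler('x',180,degrees=True)).as_rotvec()
def rodfit(P,box,fixz=False):
    from scipy.optimize import least_squares
    (u0,u1,v0,v1)=box
    Q=P[v0:v1,u0:u1].reshape(-1,3); q=Q[(Q[:,2]>.076)&(Q[:,2]<.095)&(Q[:,0]>.395)&(Q[:,0]<.485)&(abs(Q[:,1]+.455)<.03)]
    def f(p):
        y=p[0]+np.tan(p[1])*(q[:,0]-.44); z=.08 if fixz else p[2]
        return np.hypot((q[:,1]-y)*np.cos(p[1]),q[:,2]-z)-.008
    s=least_squares(f,[-.453,-.15,.08],loss='soft_l1',f_scale=.001)
    return s.x,len(q),np.abs(f(s.x)).mean()
E
python3 - <<'E'
from h import *
P=cloud("top",np.load("pics/top0.npy"))
for fz in(0,1):
    x,n,e=rodfit(P,(385,450,150,285),fz); print(x,np.degrees(x[1]),n,e)
q=P[150:230,380:450].reshape(-1,3); q=q[(q[:,2]>.093)&(q[:,2]<.108)&(q[:,0]>.525)]
print("block",cv2.minAreaRect(q[:,:2].astype(np.float32)*1000),np.median(q[:,2]))
Q=P[230:270,313:353].reshape(-1,3); 
for lo in(.033,.037): q=Q[Q[:,2]>lo]; print("cap",lo,cv2.minAreaRect(q[:,:2].astype(np.float32)*1000))
for nm,p,a in(("sp",(.4252,-.0527,.016),-4.6),("bl",(.5474,.002,.016),20.8),("cap",(.4224,-.272,.016),-11.8),("tip",(.37,-.443,.076),-8.8),("root",(.5,-.463,.076),-8.8)):
    for b in(a,a-180,a+180):
        for zz in(0,.1):
            j=inverse_kinematics(np.add(p,(0,0,zz)),rot(b)); print(nm,b,zz,None if j is None else np.round(j,2))
E
```

```text
[-0.45337812 -0.14801687  0.07910677] -8.480741994055496 276 0.0010327677568693796
[-0.45355364 -0.14722984  0.08      ] -8.435648584743255 276 0.0011728242185431097
block ((567.4692993164062, -471.86767578125), (63.96965408325195, 65.83802795410156), 81.58078002929688) 0.09877844001852631
cap 0.033 ((427.6197814941406, -249.67596435546875), (75.85672760009766, 28.034324645996094), 76.65960693359375)
cap 0.037 ((427.8164367675781, -248.65966796875), (73.9310073852539, 27.743125915527344), 76.3666763305664)
sp -4.6 0 [-0.28  0.64  2.22  0.    0.28  1.37]
sp -4.6 0.1 [-0.28  0.42  2.16  0.    0.56  1.37]
sp -184.6 0 [-0.28  0.64  2.22 -0.    0.28 -1.77]
sp -184.6 0.1 [-0.28  0.42  2.16 -0.    0.56 -1.77]
sp 175.4 0 [-0.28  0.64  2.22 -0.    0.28 -1.77]
sp 175.4 0.1 [-0.28  0.42  2.16 -0.    0.56 -1.77]
bl 20.8 0 [-0.12  0.71  1.93  0.    0.5   1.09]
bl 20.8 0.1 [-0.12  0.55  1.88  0.    0.72  1.09]
bl -159.2 0 [-0.12  0.71  1.93  0.    0.5  -2.05]
bl -159.2 0.1 [-0.12  0.55  1.88  0.    0.72 -2.05]
bl 200.8 0 [-0.12  0.71  1.93  0.    0.5  -2.05]
bl 200.8 0.1 [-0.12  0.55  1.88  0.    
[... 237 characters left out ...]
 0.68  2.04  0.    0.42 -2.07]
cap 168.2 0.1 [-0.7   0.5   1.98  0.    0.66 -2.07]
tip -8.8 0 [-0.99  0.64  1.83 -0.    0.68  0.74]
tip -8.8 0.1 [-0.99  0.5   1.75 -0.    0.89  0.74]
tip -188.8 0 [-0.99  0.64  1.83  0.    0.68 -2.41]
tip -188.8 0.1 [-0.99  0.5   1.75  0.    0.89 -2.41]
tip 171.2 0 [-0.99  0.64  1.83  0.    0.68 -2.41]
tip 171.2 0.1 [-0.99  0.5   1.75  0.    0.89 -2.41]
root -8.8 0 [-0.84  0.75  1.55 -0.    0.84  0.88]
root -8.8 0.1 [-0.84  0.64  1.48 -0.    1.03  0.88]
root -188.8 0 [-0.84  0.75  1.55  0.    0.84 -2.26]
root -188.8 0.1 [-0.84  0.64  1.48  0.    1.03 -2.26]
root 171.2 0 [-0.84  0.75  1.55  0.    0.84 -2.26]
root 171.2 0.1 [-0.84  0.64  1.48  0.    1.03 -2.26]
```

Run:
```python
from h import *
reach([.4252,-.0527,.10],rot(-4.6))
p,d=snapshot("scene"); cv2.imwrite("pics/scene1.png",p); np.save("pics/scene1.npy",d)
servo_line([.4252,-.0527,.016],feed=.12)
close_gripper(20)
s=get_state(); print(s["t"],s["eef_pos"],s["grip_width"],s["wrist_force"])
P=cloud("scene",d)
for fz in(0,1):
    x,n,e=rodfit(P,(0,640,0,400),fz); print(x,np.degrees(x[1]),n,e)
uv=proj("scene",[[.39,-.445,.08],[.5,-.46,.08]]).astype(int); print(uv)
c=uv.mean(0).astype(int); cv2.imwrite("pics/rod1.png",cv2.resize(p[c[1]-65:c[1]+65,c[0]-65:c[0]+65],(585,585),interpolation=cv2.INTER_CUBIC))
```

```text
4.5 [ 0.42537426 -0.05272415  0.01643452] 0.039701599580054196 [-0.50689575 -0.0929891   6.07187656]
[-0.45589558 -0.1436974   0.07849891] -8.233254808111985 262 0.001005466183490855
[-0.45557591 -0.14393123  0.08      ] -8.246651738863136 262 0.001330423510160029
[[369 274]
 [400 247]]
```

View pics/rod1.png

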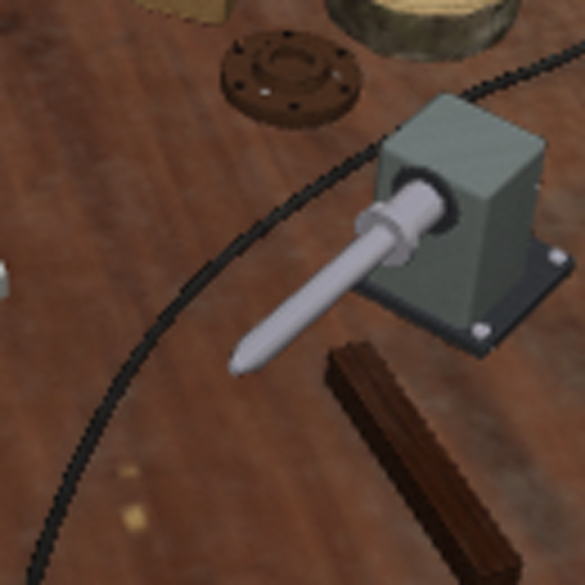

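```bash
cat >> h.py <<'E'
A=-8.35
E_=np.array([np.cos(np.radians(A)),np.sin(np.radians(A)),0]); N_=np.array([-E_[1],E_[0],0])
TIP=np.array([.382,-.4461,0])
def at(s,z,lat=0): return TIP+E_*s+N_*lat+[0,0,z]
def st(tag=""):
    s=get_state(); p=s["eef_pos"]-TIP; f=s["wrist_force"]
    print(tag,"t%.2f s=%.2f lat=%.2f z=%.2f mm  F ax %.1f lat %.1f z %.1f  T %s w %.1f"%(s["t"],p@E_*1e3,p@N_*1e3,p[2]*1e3,f@E_,f@N_,f[2],np.round(s["wrist_torque"],2),s["grip_width"]*1e3)); return s
E
python3 - <<'E'
from h import *
servo_line([.4252,-.0527,.12],feed=.2); st("lift")
reach(at(-.05,.12),rot(A)); st()
servo_line(at(-.04,.076),feed=.12); st("pre")
print(servo_line(at(.008,.076),feed=.04,threshold=5)); st("in")
p,d=snapshot("scene"); cv2.imwrite("pics/s2.png",p[180:330,300:480].repeat(4,0).repeat(4,1))
E
```

```text
lift t5.17 s=-14.66 lat=395.54 z=119.53 mm  F ax -0.6 lat -0.7 z 0.1  T [-0.03 -0.   -0.05] w 39.7
 t6.64 s=-49.62 lat=0.98 z=119.75 mm  F ax 0.1 lat 0.5 z -1.2  T [-0.01 -0.02  0.04] w 39.7
pre t7.17 s=-39.75 lat=0.39 z=76.04 mm  F ax 0.4 lat -0.1 z -0.5  T [ 0.01 -0.02 -0.  ] w 39.7
False
in t8.52 s=7.81 lat=0.01 z=76.00 mm  F ax -0.0 lat -0.5 z -0.3  T [0.05 0.02 0.03] w 39.7
```

View pics/s2.png

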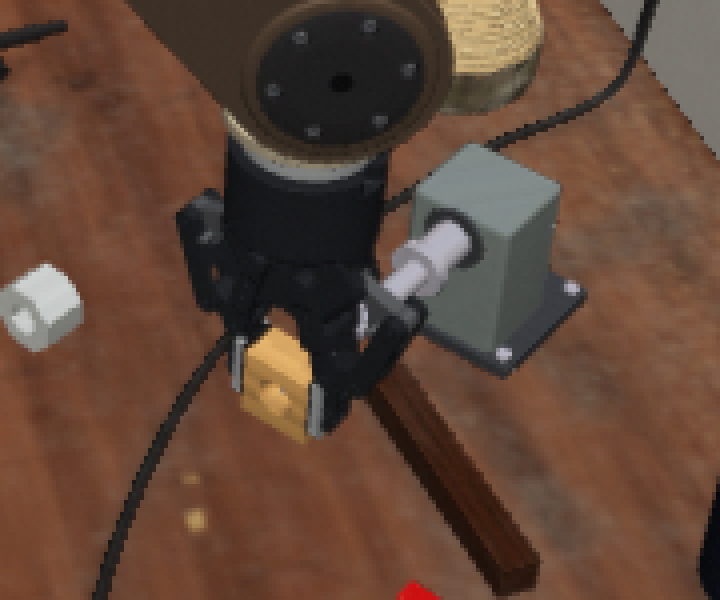

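Run:
```python
from h import *
print(servo_line(at(.013,.076),feed=.03,threshold=5)); st("in")
print(servo_line(at(.013,.076,.004),feed=.01,threshold=2.5)); a=st("+lat")
print(servo_line(at(.013,.076),feed=.02)); st("c")
print(servo_line(at(.013,.076,-.004),feed=.01,threshold=2.5)); b=st("-lat")
servo_line(at(.013,.076),feed=.02); st("c")
```

```text
False
in t8.88 s=13.17 lat=0.02 z=75.99 mm  F ax 0.3 lat -0.8 z -0.3  T [-0.07  0.03  0.01] w 39.8
True
+lat t9.18 s=12.99 lat=1.73 z=75.86 mm  F ax -0.2 lat -1.7 z 2.9  T [-0.27  0.02  0.03] w 39.8
False
c t9.44 s=12.86 lat=0.05 z=75.81 mm  F ax 0.2 lat -0.1 z -1.2  T [-0.01 -0.06 -0.03] w 39.9
True
-lat t9.69 s=12.80 lat=-0.49 z=75.56 mm  F ax 1.1 lat 0.5 z 3.2  T [ 0.19 -0.12 -0.05] w 39.6
c t9.94 s=12.91 lat=0.09 z=75.83 mm  F ax -0.3 lat -0.2 z -1.5  T [-0.   -0.02  0.07] w 39.8
```

```bash
sed -i 's/^TIP=.*/TIP=np.array([.382,-.4461,0])+.0005*N_/' h.py
python3 - <<'E'
from h import *
for s in (.025,.04,.055,.070):
    print(servo_line(at(s,.076),feed=.05,threshold=18)); st("adv")
s=.07
print(servo_line(at(s,.076,.003),feed=.01,threshold=2.5)); a=st("+lat")
servo_line(at(s,.076),feed=.02)
print(servo_line(at(s,.076,-.003),feed=.01,threshold=2.5)); b=st("-lat")
servo_line(at(s,.076),feed=.02); st("c")
E
```

```text
False
adv t10.33 s=25.38 lat=0.22 z=75.56 mm  F ax 1.4 lat -0.9 z -5.1  T [-0.01 -0.16  0.03] w 39.4
False
adv t10.78 s=40.59 lat=0.09 z=75.92 mm  F ax 4.5 lat 1.0 z -6.9  T [ 0.1  -0.65  0.08] w 39.7
False
adv t11.23 s=56.17 lat=-0.19 z=76.31 mm  F ax 6.4 lat 1.4 z -5.9  T [ 0.11 -1.11 -0.03] w 39.7
False
adv t11.68 s=70.27 lat=-0.03 z=76.21 mm  F ax -0.5 lat 0.3 z -1.2  T [-0.07 -0.   -0.02] w 39.8
True
+lat t11.93 s=69.90 lat=1.09 z=75.94 mm  F ax -0.7 lat -2.2 z 2.8  T [-0.31  0.07 -0.05] w 39.9
True
-lat t12.44 s=69.82 lat=-1.05 z=75.56 mm  F ax 0.6 lat 2.4 z 4.3  T [ 0.25 -0.09  0.01] w 40.0
c t12.69 s=69.93 lat=0.14 z=75.78 mm  F ax 0.5 lat 0.2 z -0.3  T [-0.01  0.01 -0.01] w 39.5
```

Run:
```python
from h import *
servo_line(at(.07,.0765),feed=.02); st("z")
print(servo_line(at(.092,.0765),feed=.04,threshold=5)); st("adv")
print(servo_line(at(.119,.0765),feed=.012,threshold=2.6)); st("feel")
pause(.1); st("rest")
```

```text
z t12.94 s=69.96 lat=0.02 z=76.40 mm  F ax 0.0 lat -0.1 z -0.0  T [ 0.03  0.03 -0.01] w 39.7
False
adv t13.64 s=91.95 lat=0.13 z=76.38 mm  F ax 0.2 lat 0.4 z -0.9  T [ 0.   -0.   -0.05] w 39.8
True
feel t15.07 s=109.63 lat=0.14 z=75.99 mm  F ax -4.2 lat -1.0 z 2.0  T [-0.    0.48 -0.05] w 40.0
rest t15.18 s=109.63 lat=0.24 z=75.68 mm  F ax -1.4 lat -0.7 z 0.7  T [-0.02  0.1  -0.02] w 39.8
```

Run:
```python
from h import *
let_go(); st("open")
c=get_state()["eef_pos"]
servo_line([c[0],c[1],.16],feed=.2)
reach([.5474,.002,.11],rot(20.8))
p,d=snapshot("scene"); cv2.imwrite("pics/s3.png",p[180:330,300:480].repeat(4,0).repeat(4,1)); P=cloud("scene",d)
servo_line([.5474,.002,.016],feed=.12)
close_gripper(40); st("grip")
q=P[230:300,340:430].reshape(-1,3); q=q[(q[:,2]>.092)&(q[:,2]<.106)]; q=q[(q[:,0]<.52)]-TIP
print("spacer top s range",np.percentile(q@E_,[2,50,98]),np.percentile(q@N_,[2,50,98]),len(q))
```

```text
open t15.69 s=109.76 lat=0.24 z=75.77 mm  F ax 0.4 lat 0.3 z 0.3  T [-0.03 -0.05  0.02] w 85.2
grip t19.46 s=98.82 lat=466.87 z=16.55 mm  F ax -0.5 lat -0.3 z 6.1  T [0.02 0.12 0.01] w 39.4
spacer top s range [0.0972737  0.10894314 0.12832481] [-0.02210065 -0.00305435  0.01710581] 191
```

View pics/s3.png

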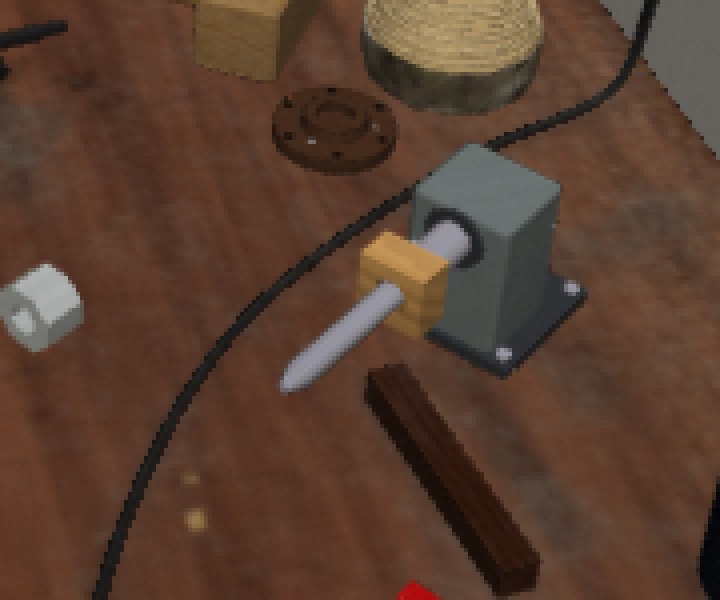

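Run:
```python
from h import *
servo_line([.5474,.002,.13],feed=.2); st("lift")
reach(at(-.065,.13),rot(A))
servo_line(at(-.05,.0765),feed=.12); st("pre")
print(servo_line(at(-.005,.0765),feed=.05,threshold=6)); st("in")
for s in (.01,.025,.045,.068):
    r=servo_line(at(s,.0765),feed=.05,threshold=18); st(f"adv {r}")
    if r: break
else:
    print(servo_line(at(.085,.0765),feed=.010,threshold=2.6)); st("feel")
    pause(.1); st("rest")
```

```text
lift t20.18 s=98.09 lat=466.85 z=129.25 mm  F ax -0.4 lat 0.1 z -1.0  T [-0.03  0.   -0.05] w 39.7
pre t22.59 s=-49.79 lat=0.12 z=76.69 mm  F ax -0.3 lat -0.1 z -0.8  T [ 0.01 -0.01  0.04] w 39.4
False
in t23.64 s=-5.22 lat=0.05 z=76.45 mm  F ax 0.2 lat -0.2 z -1.3  T [ 0.   -0.   -0.04] w 39.3
adv False t24.09 s=10.29 lat=0.14 z=76.28 mm  F ax 0.4 lat -0.4 z -2.2  T [-0.02 -0.09 -0.01] w 39.3
adv False t24.54 s=25.63 lat=0.01 z=76.37 mm  F ax 4.3 lat 0.9 z -7.1  T [-0.04 -0.66 -0.02] w 39.3
adv False t25.09 s=45.54 lat=0.00 z=76.56 mm  F ax 2.4 lat 0.6 z -6.5  T [ 0.16 -0.46 -0.04] w 39.8
adv False t25.70 s=69.27 lat=-0.29 z=76.96 mm  F ax 6.7 lat 0.8 z -6.0  T [-0.04 -1.2   0.01] w 39.6
True
feel t26.08 s=69.48 lat=-0.03 z=76.33 mm  F ax 2.2 lat -0.8 z -2.3  T [-0.08 -0.31  0.01] w 39.7
rest t26.18 s=69.12 lat=0.21 z=75.87 mm  F ax 0.5 lat -0.2 z -2.3  T [-0.05 -0.19 -0.  ] w 39.3
```

Run:
```python
from h import *
for i in range(3):
    r=servo_line(at(.085,.0765),feed=.010,threshold=2.8); s=st(f"feel {r}"); pause(.1); st("rest")
    if s["wrist_force"]@E_<-2: break
```

```text
feel True t26.98 s=74.69 lat=0.44 z=75.43 mm  F ax -0.5 lat -0.0 z 4.0  T [-0.02  0.01  0.01] w 39.8
rest t27.07 s=74.73 lat=0.44 z=75.44 mm  F ax -0.4 lat 0.5 z 4.3  T [ 0.02  0.03 -0.04] w 39.7
feel True t27.34 s=74.74 lat=0.43 z=75.44 mm  F ax -1.1 lat -0.6 z 4.9  T [ 0.07  0.08 -0.02] w 39.3
rest t27.44 s=74.72 lat=0.46 z=75.42 mm  F ax -0.4 lat 0.2 z 6.1  T [ 0.04  0.   -0.05] w 39.9
feel True t27.71 s=74.72 lat=0.44 z=75.42 mm  F ax -0.7 lat 0.5 z 3.8  T [ 0.05  0.03 -0.06] w 39.8
rest t27.81 s=74.72 lat=0.43 z=75.42 mm  F ax -1.2 lat 1.6 z 4.6  T [ 0.01  0.05 -0.03] w 39.5
```

Run:
```python
from h import *
servo_line(at(.0745,.0768),feed=.01); pause(.15); st("up")
r=servo_line(at(.085,.0768),feed=.008,threshold=2.8); s=st(f"feel {r}"); pause(.1); st("rest")
```

```text
up t28.26 s=74.44 lat=0.08 z=76.57 mm  F ax -0.1 lat 0.9 z -0.2  T [-0.02 -0.03 -0.01] w 39.6
feel True t28.60 s=74.52 lat=0.21 z=76.27 mm  F ax 0.3 lat -0.7 z -1.0  T [ 0.   -0.03  0.01] w 39.8
rest t28.70 s=74.40 lat=0.35 z=75.95 mm  F ax -0.1 lat -0.6 z -1.0  T [ 0.    0.01 -0.03] w 39.9
```

```bash
cat >> h.py <<'E'
def fav(n=4):
    F=[]
    for _ in range(n): F.append(get_state()["wrist_force"]); pause(.02)
    f=np.mean(F,0); return np.array([f@E_,f@N_,f[2]])
E
python3 - <<'E'
from h import *
for s in np.arange(.0745,.082,.0008):
    servo_line(at(s,.0768),feed=.02); f=fav(); p=get_state()["eef_pos"]-TIP
    print("%.2f"%(p@E_*1e3),"%.2f"%(p[2]*1e3),f.round(1))
    if f[0]<-2.2: break
st("end")
E
```

```text
74.47 76.75 [-0.8 -0.2 -1.1]
75.01 76.76 [-4.1 -0.1  0. ]
end t29.33 s=75.01 lat=-0.01 z=76.76 mm  F ax -4.7 lat -0.3 z 0.7  T [-0.07  0.57 -0.08] w 39.6
```

Run:
```python
from h import *
Q=cloud("top",np.load("pics/top0.npy"))[230:270,313:353].reshape(-1,3); 
for lo in(.02,.034,.0375): q=Q[(Q[:,2]>lo)&(Q[:,2]<.06)]; print("cap",lo,len(q),cv2.minAreaRect(q[:,:2].astype(np.float32)*1000))
let_go(); st("open")
c=get_state()["eef_pos"]
servo_line([c[0],c[1],.16],feed=.2)
reach([.4224,-.272,.11],rot(-11.8))
p,d=snapshot("scene"); cv2.imwrite("pics/s4.png",p[180:330,300:480].repeat(4,0).repeat(4,1)); P=cloud("scene",d)
```

```text
cap 0.02 193 ((422.2276306152344, -272.37310791015625), (39.95698547363281, 27.778762817382812), 78.87519073486328)
cap 0.034 132 ((422.4353942871094, -271.0223388671875), (31.71190071105957, 27.626317977905273), 78.18058013916016)
cap 0.0375 86 ((421.55841064453125, -269.8446960449219), (24.103565216064453, 28.64044761657715), 89.05237579345703)
open t29.85 s=75.41 lat=0.00 z=76.84 mm  F ax -0.5 lat -0.1 z -1.1  T [-0.05 -0.04 -0.01] w 85.3
```

View pics/s4.png

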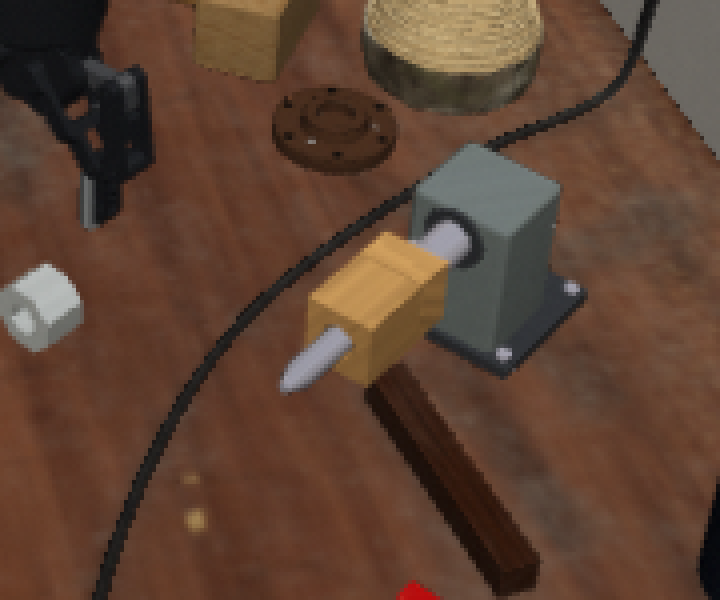

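Run:
```python
from h import *
servo_line([.4223,-.272,.016],feed=.12,rotation=rot(-11.4))
close_gripper(40); st("grip")
servo_line([.4223,-.272,.13],feed=.2); st("lift")
reach(at(-.055,.13),rot(A))
servo_line(at(-.04,.0768),feed=.12); st("pre")
print(servo_line(at(.0,.0768),feed=.05,threshold=6)); st("in")
p,d=snapshot("scene"); cv2.imwrite("pics/s5.png",p[180:330,300:480].repeat(4,0).repeat(4,1))
```

```text
grip t32.68 s=14.78 lat=177.54 z=16.52 mm  F ax -1.1 lat -0.0 z 5.6  T [ 0.05  0.12 -0.02] w 39.4
lift t33.40 s=14.22 lat=177.83 z=129.32 mm  F ax -0.2 lat 0.3 z -1.3  T [-0.04 -0.01  0.01] w 39.3
pre t34.79 s=-39.64 lat=0.39 z=77.00 mm  F ax -0.4 lat 0.5 z -1.6  T [ 0.02 -0.    0.03] w 39.2
False
in t35.74 s=-0.20 lat=0.09 z=76.72 mm  F ax -0.3 lat -1.4 z -0.0  T [-0.01 -0.01 -0.02] w 39.4
```

View pics/s5.png

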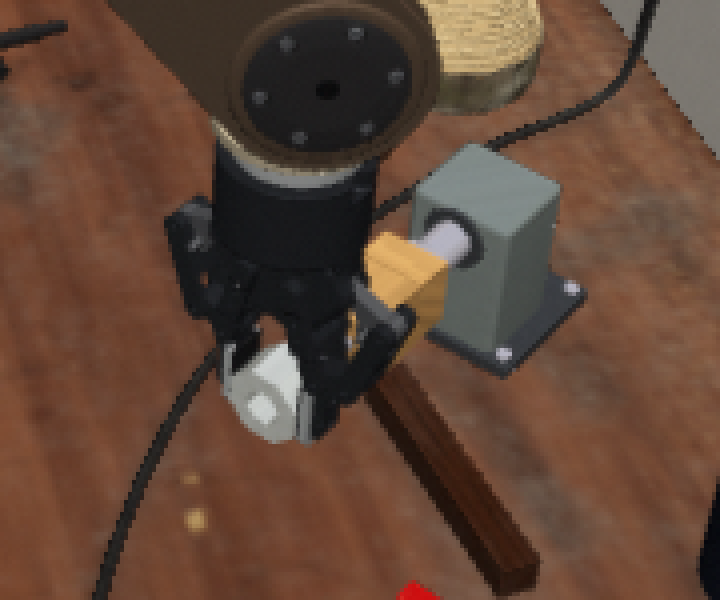

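Run:
```python
from h import *
def stp(s,fd):
    servo_line(at(s,.0768),feed=fd); f=fav(3); p=get_state()["eef_pos"]-TIP
    print("%.1f -> %.2f"%(s*1e3,p@E_*1e3),"lat %.2f z %.2f"%(p@N_*1e3,p[2]*1e3),f.round(1)); return f
for s in (.008,.016,.022,.027,.031,.034):
    f=stp(s,.03)
    if abs(f).max()>16: break
else:
    for s in np.arange(.0346,.0377,.0006):
        f=stp(s,.02)
        if abs(f).max()>16: break
st()
```

```text
8.0 -> 8.02 lat 0.09 z 76.75 [-0.1 -0.1 -1. ]
16.0 -> 16.07 lat 0.07 z 76.76 [ 0.1 -0.1 -1.5]
22.0 -> 22.20 lat 0.23 z 76.47 [ 1.1  0.5 -7. ]
27.0 -> 27.63 lat -0.24 z 76.93 [ 4.5 -0.3 -7.4]
31.0 -> 31.18 lat 0.17 z 76.78 [ 2.3  2.1 -7.5]
34.0 -> 34.17 lat 0.12 z 76.77 [ 2.3  2.8 -7.7]
34.6 -> 34.35 lat 0.13 z 76.69 [-1.6  2.5 -7.6]
35.2 -> 34.97 lat -0.03 z 76.72 [-3.8  0.7 -7.9]
35.8 -> 35.86 lat -0.10 z 76.82 [-2.8  0.5 -7.7]
36.4 -> 36.52 lat -0.06 z 76.85 [-3.  -0.2 -6.9]
37.0 -> 37.05 lat -0.02 z 76.80 [-3.2  0.1 -7.7]
37.6 -> 37.61 lat 0.03 z 76.81 [-3.9  0.5 -7.6]
 t39.92 s=37.61 lat=0.03 z=76.81 mm  F ax -4.2 lat 0.6 z -7.1  T [ 0.11  0.61 -0.05] w 39.2
```

Run:
```python
from h import *
def stp(s,fd):
    servo_line(at(s,.0768),feed=fd); f=fav(4); p=get_state()["eef_pos"]-TIP
    print("%.1f -> %.2f"%(s*1e3,p@E_*1e3),"lat %.2f z %.2f"%(p@N_*1e3,p[2]*1e3),f.round(1)); return f
for s in np.arange(.0381,.0397,.0005):
    f=stp(s,.02)
    if f[0]<-9: break
st()
p,d=snapshot("scene"); cv2.imwrite("pics/s6.png",p[180:330,300:480].repeat(4,0).repeat(4,1))
```

```text
38.1 -> 37.70 lat 0.05 z 76.76 [-7.3  0.1 -6.9]
38.6 -> 37.88 lat 0.10 z 76.75 [-8.9 -0.1 -5.8]
39.1 -> 38.23 lat 0.12 z 76.73 [-9.7  0.2 -5.9]
 t40.88 s=38.23 lat=0.12 z=76.73 mm  F ax -10.8 lat -0.2 z -5.1  T [ 0.19  1.48 -0.04] w 39.1
```

View pics/s6.png

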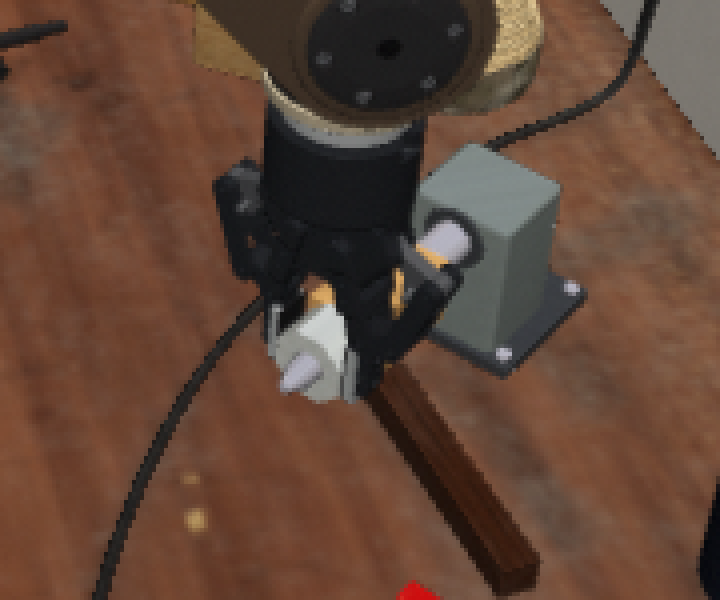

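Run:
```python
from h import *
def stp(s,fd):
    servo_line(at(s,.0768),feed=fd); f=fav(4); p=get_state()["eef_pos"]-TIP
    print("%.1f -> %.2f"%(s*1e3,p@E_*1e3),"lat %.2f z %.2f"%(p@N_*1e3,p[2]*1e3),f.round(1)); return f,p@E_
for s in np.arange(.0396,.0416,.0005):
    f,x=stp(s,.02)
    if f[0]<-18 or x>.0391: break
st()
```

```text
39.6 -> 38.69 lat 0.14 z 76.73 [-9.9 -0.1 -5.3]
40.1 -> 39.15 lat 0.14 z 76.74 [-10.1   0.1  -5.2]
 t41.56 s=39.15 lat=0.14 z=76.74 mm  F ax -10.4 lat -0.2 z -5.4  T [ 0.13  1.59 -0.1 ] w 39.2
```

Run:
```python
from h import *
let_go(); st("open")
c=get_state()["eef_pos"]
servo_line([c[0],c[1],.17],feed=.15)
reach([.45,-.2,.22],rot(A)); st()
p,d=snapshot("scene"); cv2.imwrite("pics/s7.png",cv2.resize(p[215:295,350:440],(720,640),interpolation=cv2.INTER_CUBIC)[:600]); np.save("pics/s7.npy",d)
p,d=snapshot("top"); cv2.imwrite("pics/t7.png",cv2.resize(p[160:280,360:480],(600,600),interpolation=cv2.INTER_CUBIC)); np.save("pics/t7.npy",d)
```

```text
open t42.08 s=40.32 lat=-0.07 z=76.98 mm  F ax 0.8 lat 0.1 z -0.5  T [ 0.01 -0.03 -0.03] w 85.3
 t43.87 s=31.95 lat=252.02 z=219.70 mm  F ax -0.3 lat -0.3 z -0.4  T [-0.02 -0.    0.02] w 85.5
```

View pics/s7.png

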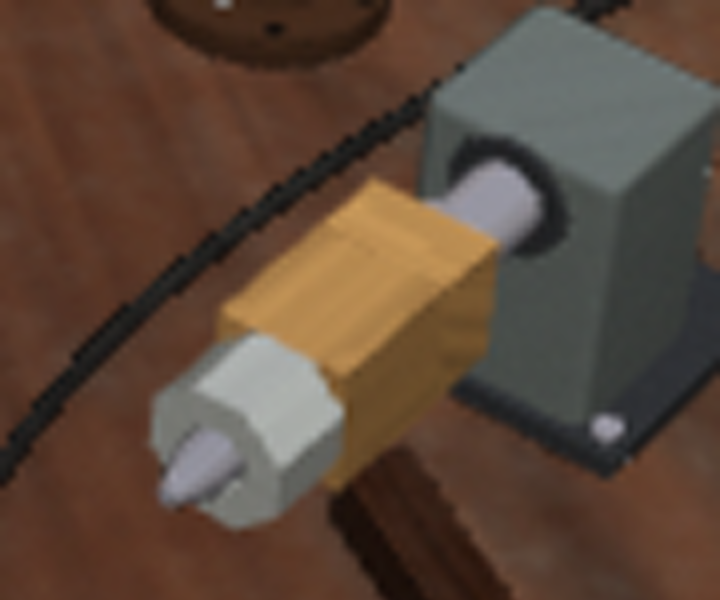

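View pics/t7.png

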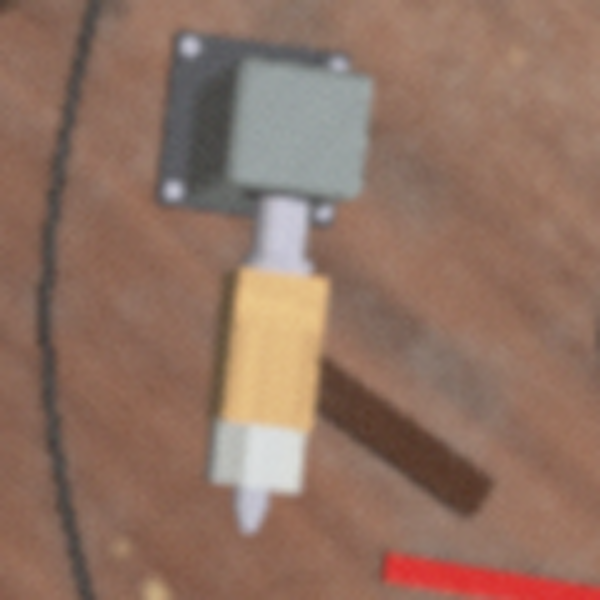

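Run:
```python
from h import *
p,d=snapshot("scene"); st()
a=cv2.imread("pics/s4.png")[::4,::4]; b=p[180:330,300:480]
g=[cv2.cvtColor(i,cv2.COLOR_BGR2GRAY).astype(np.float32) for i in(a,b)]
def sh(u0,u1,v0,v1):
    t=g[0][v0:v1,u0:u1]; s=g[1]; r=cv2.matchTemplate(s[v0-4:v1+4,u0-4:u1+4],t,cv2.TM_CCOEFF_NORMED)
    _,m,_,l=cv2.minMaxLoc(r); x,y=l
    sub=lambda l,c,h:(l-h)/(2*(l-2*c+h))
    return x-4+sub(r[y,x-1],r[y,x],r[y,x+1]),y-4+sub(r[y-1,x],r[y,x],r[y+1,x]),m
print("head",sh(106,140,38,90)); print("wood",sh(84,112,58,85)); print("wood top",sh(80,112,58,78))
q=proj("scene",[at(.1,.1),at(.102,.1)]); print("2mm =",q[1]-q[0])
```

```text
t44.02 s=31.73 lat=251.76 z=219.52 mm  F ax 0.3 lat 0.0 z -1.2  T [ 0.01  0.02 -0.01] w 85.4
head (np.float32(-0.0058483197), np.float32(-0.0015815852), 0.9993022084236145)
wood (np.float32(1.0827584), np.float32(-0.7772076), 0.9165042638778687)
wood top (np.float32(-0.06630915), np.float32(-0.16439085), 0.9840950965881348)
2mm = [ 0.53864918 -0.47275854]
```

Run:
```python
from h import *
p,d=snapshot("scene"); cv2.imwrite("pics/s8.png",p)
a=cv2.imread("pics/s4.png")[::4,::4].astype(np.float32); b=p[180:330,300:480].astype(np.float32)
S=np.arange(.08,.135,.0005)
for nm,lats in(("all",np.arange(-.014,.0145,.001)),("L",np.arange(2,15)*1e-3),("R",np.arange(-14,-1)*1e-3)):
    o=[]
    for im in(a,b):
        w=im[...,2]-im[...,0]
        acc=[]
        for l in lats:
            X=np.array([at(s,.0995,l) for s in S]); uv=proj("scene",X)-[300,180]
            acc.append(cv2.remap(w,uv[:,0].astype(np.float32)[None],uv[:,1].astype(np.float32)[None],cv2.INTER_LINEAR)[0])
        pr=np.mean(acc,0); i=np.argmin(np.gradient(pr[40:]))+40
        hi,lo=pr[20:50].mean(),pr[-10:].mean()
        mid=(hi+lo)/2; k=np.where(pr>mid)[0].max(); e=S[k]+(pr[k]-mid)/(pr[k]-pr[k+1])*.0005 if k+1<len(S) else None
        o.append((round(e*1e3,2) if e else None, round(S[i]*1e3,1),hi.round(),lo.round()))
    print(nm,o)
```

```text
all [(np.float64(120.68), np.float64(120.0), np.float32(108.0), np.float32(2.0)), (np.float64(122.0), np.float64(121.5), np.float32(104.0), np.float32(1.0))]
L [(np.float64(121.48), np.float64(120.0), np.float32(107.0), np.float32(13.0)), (np.float64(122.64), np.float64(122.0), np.float32(103.0), np.float32(12.0))]
R [(np.float64(120.36), np.float64(120.5), np.float32(108.0), np.float32(-9.0)), (np.float64(121.75), np.float64(121.5), np.float32(104.0), np.float32(-8.0))]
```

```bash
python3 -c "
from rig import *
pause(.3); finish_job()"
```

```text
the job is handed in; nothing more can be done
```

I threaded the spacer, then the pale blank, then the eight-sided cap onto the rod, pushed the pack until the sleeve gave, released it and handed the job in at about 44.5 s. No verdict was reported.

**Feel:** The spacer met the sleeve, then the blank met the spacer, with about 4 N on each. The cap's push force rose from about 4 N of leaf drag to about 10 N and stayed level. From that contact I pushed roughly 1.5 mm further, well short of the 4 mm hard stop.

**After release:** Both cameras show spacer, blank and cap tight together on the rod, with the tip showing through the cap. In the scene images the spacer's rear edge now sits 1.2 to 1.4 mm deeper than before the cap was pushed. So the sleeve is still compressed with the robot clear of everything. I moved none of the other things.

**Disagreeing checks:**
- A first image-matching check of that shift was inconclusive: one patch suggested about 4 mm, another almost none. I used the edge measurement above instead.
- While feeling for the blank's contact, several force stops triggered early as it came off the leaf spring and as moves started. I redid that part in small steps with averaged force.

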